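# Pin the glass mould and hold its ratchet clamp at three clicks

### The arm

A 6-joint arm with a two-finger parallel gripper is mounted at the origin on the work surface. World frame = base frame: x ahead of the robot, y to its left, z up, the work surface at z = 0. Lengths are in mm, angles in rad, forces in N, time in s.
With the tool pointing down it reaches from about 300 to 850 mm from the base axis. Payload 4.2 kg.
Tool frame: the origin (TCP) lies between the finger pads; the fingertips stand 22 mm ahead of it and the grasp point (between the pads) lies 3 mm ahead of it (arm.tip_extent is the distance from the TCP to the fingertips, in mm); z points along the fingers, x is the direction in which the jaws open and shut, and the axes are right-handed (so a half turn about z gives the same grasp; the last joint's range is limited). The gripper opens to 91 mm and grips with 3 to 60 N. Pads are 32 mm wide; open, the fingers measure 118 mm over their backs; the gripper's body (76 mm by 178 mm) begins 60 mm behind the grasp point.
Start: joints at [1.185, 0.32, 1.565, -0, 1.257, -0.02], TCP at [205.678, 536.971, 235.976] pointing down, gripper open.
Joint ranges: [-3.11, 3.11], [-0.84, 2.01], [0.21, 2.61], [-1.34, 4.49], [0.05, 2.63], [-2.56, 2.56]. Speed limits (rad/s): [2.57, 2.57, 3.14, 3.14, 3.14, 3.14].

### API

Orientations are given as a unit quaternion [x, y, z, w].
In Python, from workcell import arm gives the robot as it stands.
- The arm moves only by the shell command python3 -m crank 'ROWS' [OPENING] [FORCE]. ROWS is JSON, a list of rows, each an object with "delta_pos": the shift along the world's x, y, z in cm, a list of three; "dr": the turn, a rotation vector about the world's x, y, z in rad, a list of three. A call has exactly 8 rows; each row shifts and turns the commanded pose from where the row before left it; what a row does not reach is not made up. A row lasts 1/8 s, in which the tool goes at most 62.5 mm and 10.7 degrees, less where a joint would pass 70% of its speed; a pose out of reach is approached as far as the arm can. A call with a gripper value outside its range is refused whole. OPENING is the closure, from 0 (fully open) to 1 (shut), set as the call begins (- or left out, the last holds). The fingers move at their own pace and stop on an object; FORCE is the grip in N (left out, the last holds). Time passes only in rows, so rows that do not move let the fingers close, or fill a call up. It gives the time, the measured TCP pose, the force and the opening at its end, in the units of the state.
- arm.get_obs(): the state, without advancing time (a new reading comes with each control period).
- arm.camera(name): name is "side" or "top" or "wrist"; returns a dict with "img" (420x560x3 uint8, blue, green, red), "z_map" (420x560 float32, mm along the optical axis (not along the pixel's ray), 0 where there is no reading), "mtx" (3x3 intrinsics, pixels), "k1" (the pictures are not rectified: a ray, as slopes to the right and down, at radius r is drawn at 1 + k1 r^2 times it, then the intrinsics apply), "extrinsics" (4x4, takes a point from camera to world coordinates). Camera axes: x right, y down, z forward; pixel columns grow to the right and rows downward; lengths in mm; the calibration is good to about 2 mm. A picture is of the moment at which its call begins.
- arm.hand_in(): hands the job in, once; it reports no verdict.
The state is a dict: "t": time; "q": joint angles; "qd": joint speeds; "effort": joint torques, N m; "tool_pos": TCP position; "orientation": TCP orientation; "force": force on the tool from outside, world axes, zero at the start; "wrist_torque": the same for the moment, N m; "width": finger opening in mm.
Only numpy, scipy, OpenCV 4.12 (cv2) and the standard library are available. Lean on these libraries where they do the work, as an engineer would, in place of code of your own. Each camera call takes 0.05 s, during which the arm holds its last target. There are 200 camera calls.

### The job

With the wooden mallet, drive the red locking pin of the iron mould fully home, then lay the mallet back on the bench clear of the clamp, keeping the hand itself off the mould and the pin. Then pull the yellow ratchet lever anticlockwise (seen from above) by its black upright grip, exactly three clicks and never into a fourth, and finish while still holding it in that third notch, because it springs back if let go. Leave the other things on the bench where they are.

Things in the scene. Friction and masses are not known exactly. Their poses are not given: they have to be found in the camera images.
- clamp: Blue steel base plate bolted to the bench, 220 x 275 x 12 mm, carrying the mould, the lever and the pawl block. Origin: on the bench surface under the plate; the plate spans x -110..110 mm and y -125..150 mm in its own axes; z up. The lever's pivot is at (30, -50) mm in this frame. Its place and yaw vary.
- mould: Dark iron two-part mould block on the +y side of the clamp, 80 (x) x 70 (y) x 62 mm tall; origin at the centre of its underside, 12 mm above the bench; its top is 74 mm above the bench. Carries the pin. The hand must not touch it.
- pin (a joint): How far the red pin is driven down, in m: 0 = fully up, 0.016 = fully home. It resists with about 8 N of friction and a light spring of up to 1.6 N (10 N in all) and stays where it is left.
- pin_top (a point): Centre of the flat top of the pin's red head (24 mm across, 8 mm thick): 100 mm above the bench when up, 84 mm when home (10 mm above the mould's top, never lower). The pin moves straight down.
- mallet: Wooden mallet, 0.3 kg, standing on one striking face with the handle level. Head 50 x 50 x 66 mm tall, striking faces at bottom and top. Origin: centre of the head's bottom face, which is on the bench at the start; z up through the head; the handle leaves the head along -x, 24 mm in diameter, its axis 33 mm above the origin, reaching to x = -164 mm.
- mallet_grip (a point): Point on the handle's axis 60 mm from the head's centre line (35 mm clear of the head), a good place to grip; 33 mm above the bench at the start.
- lever: Ratchet lever: aluminium hub with five brass teeth and a yellow arm, on a vertical pivot at its origin, 22 mm above the bench. Its yaw relative to the clamp is the lever angle: 0 to 0.1 rad at the start, growing anticlockwise, stop at 1.6. The arm points along 3.23 rad in its own frame. Return spring 1.0 N m/rad, friction 0.12 N m, clicks about 0.25 N m: 2 to 14 N at the grip. Springs back.
- lever_grip (a point): Middle of the black upright grip at the end of the lever arm, 110 mm from the pivot, 72 mm above the bench. The grip is a cylinder 24 mm in diameter that spins freely on the arm, from 39 to 97 mm above the bench; the arm's top is at 38 mm. It can be held from above at any yaw.
- notch3 (a point): Middle of the gap between teeth 3 and 4, 50 mm from the pivot, 30 mm above the bench; at the pawl tip the lever is three clicks on. Teeth are 0.25 rad apart, at -0.30, -0.55, -0.80, -1.05, -1.30 rad in the lever's frame; this notch is at -0.925. Each tooth passing the pawl is one click: effort rises before it and drops suddenly after. The first passes after 0.2 to 0.55 rad of travel.
- pawl_tip (a point): Point on the hub's rim, 50 mm from the pivot, 30 mm above the bench, where the steel ball of the sprung pawl in the red pawl block meets the teeth. Its x axis points away from the pivot, its y axis the way the teeth pass (anticlockwise). The red block is set 0 to 0.25 rad anticlockwise of the clamp's +x direction from the pivot and stays put during the job.
- mallet_mid (a point): Centre of the mallet's head, 33 mm above the body's origin and from either striking face.
- frit_jar: Bystander, to be left alone: orange-labelled jar, 60 mm across, 80 mm tall; origin at the centre of its underside.
- spray: Bystander, to be left alone: bottle with a black cap, 64 mm across, 180 mm tall; origin at the centre of its underside.
- tin: Bystander, to be left alone: green tin box, 80 x 130 x 40 mm; origin at the centre of its underside.
- ball_mould: Bystander, to be left alone: dark iron ball mould, a round block 110 mm across, 60 mm tall; origin at the centre of its underside.
- colour_puck: Bystander, to be left alone: green glass puck, 44 mm across, 30 mm tall; origin at the centre of its underside.
- pen: Bystander, to be left alone: green marker, 14 x 130 x 14 mm, lying; origin at the centre of its underside.
- collar: Bystander, to be left alone: copper collar, 60 mm across, 35 mm tall; origin at the centre of its underside.
There are look-alikes about, which are no part of the job. Leave any pink look-alike of the mallet alone.

How it is judged:
By the outcome, as a careful person would: the job done as asked, in the order asked, and still so for the second after the job is handed in, while the arm keeps its last pose, push and grip.
It also fails if it takes over 72 s, if anything falls off the work surface, if the arm or the gripper's body presses on something with over 40 N, if the wrist force passes 120 N, or if a joint passes its speed limit or range.

## Working session

There is one attempt and no reset: what is moved stays moved. The work goes in short steps, Python scripts to look and compute and a shell command to move; the robot and the scene stay as the last step left them, time stands still between calls to the robot, and variables do not carry over. Pictures are saved under pics/ and viewed, about 8 in all and at most 12, crops included, and the job is handed in when it is done.

```bash
mkdir -p pics; ls; cat > h.py <<'E'
import numpy as np,cv2
from workcell import arm
def snap(n,f):
    c=arm.camera(n); cv2.imwrite('pics/'+f+'.png',c['img']); np.savez('pics/'+f+'.npz',**{k:c[k] for k in('img','z_map','mtx','k1','extrinsics')}); return c
def load(f): return np.load('pics/'+f+'.npz')
def ray(c,u,v):
    K=c['mtx']; d=np.array([[[float(u),float(v)]]])
    p=cv2.undistortPoints(d,K,np.array([float(c['k1']),0,0,0]))[0,0]
    return np.array([p[0],p[1],1.])
def pt(c,u,v,z=None):
    E=c['extrinsics']; r=ray(c,u,v)
    if z is None:
        w=c['z_map'][int(v)-1:int(v)+2,int(u)-1:int(u)+2]; w=w[w>0]
        return (E@np.r_[r*np.median(w),1])[:3]
    d=E[:3,:3]@r; o=E[:3,3]; return o+d*(z-o[2])/d[2]
def proj(c,p):
    q=(np.linalg.inv(c['extrinsics'])@np.r_[p,1])[:3]
    s=q[:2]/q[2]; s=s*(1+float(c['k1'])*(s@s)); K=c['mtx']; return (K[0,0]*s[0]+K[0,2],K[1,1]*s[1]+K[1,2])
E
python3 - <<'E'
from h import *
a=snap('top','top0');b=snap('side','side0')
print(a['extrinsics'],b['extrinsics'],a['k1'],arm.get_obs())
E
```

```text
pics
[[-2.70974069e-02 -9.95796228e-01  8.74963051e-02  4.55102511e+02]
 [-9.99552976e-01  2.80973598e-02  1.02170172e-02  2.16144353e+00]
 [-1.26324823e-02 -8.71803374e-02 -9.96112448e-01  1.48238720e+03]
 [ 0.00000000e+00  0.00000000e+00  0.00000000e+00  1.00000000e+00]] [[ 9.12128627e-01 -2.94871874e-01  2.84731358e-01  2.97223692e+02]
 [-4.09731049e-01 -6.35697143e-01  6.54224433e-01 -7.23781509e+02]
 [-1.19094739e-02 -7.13400112e-01 -7.00655725e-01  8.51095916e+02]
 [ 0.00000000e+00  0.00000000e+00  0.00000000e+00  1.00000000e+00]] -0.02770951026096959 {'t': 0.1, 'q': array([ 1.18502202e+00,  3.20230521e-01,  1.56552329e+00,  1.39521402e-06,
        1.25736824e+00, -2.00253712e-02]), 'qd': array([ 0.00073053, -0.00134543, -0.00417569,  0.00028821,  0.00026562,
        0.00157014]), 'effort': array([-6.45148157e-04, -4.13333702e+01, -2.32509488e+01,  7.28291622e-02,
        4.21066827e-02, -3.78830168e-05]), 'tool_pos': array([205.51251628, 536.59793362, 235.21594511]), 'orientation': array([ 8.23907884e-01,  5.66723225e-01, -6.38957799e-04,  4.20115801e-04]), 'force': array([-0.87674968, -0.81610502,  0.07495162]), 'wrist_torque': array([0.0165963 , 0.04286011, 0.00026769]), 'width': 91.59440658546075}
```

View pics/top0.png

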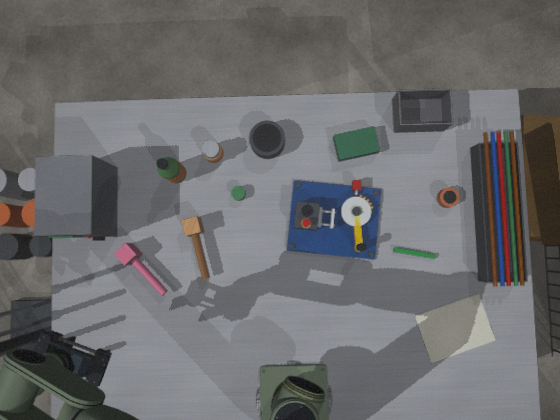

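View pics/side0.png

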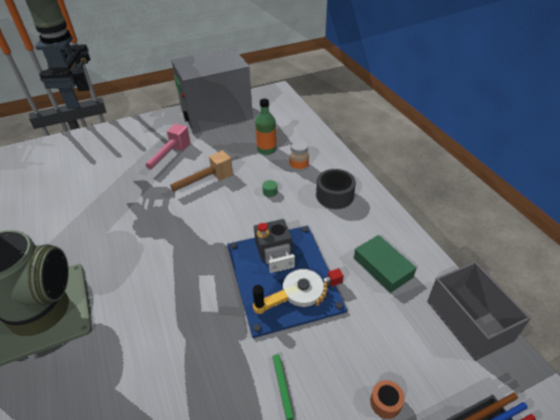

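Top view: the wooden mallet's head is at (193,226) with its handle running to (206,277). The pink look-alike is at (128,254), head to (163,292). The clamp is at (335,220) with the red pin at about (306,223), hub at (356,211), black grip at about (360,247) and red pawl block at (357,186). Red or black things that could be confused are the pawl block and the pin, and the orange collar at (449,197). Next, a close crop to check.

```bash
python3 - <<'E'
from h import *
c=load('top0'); im=c['img']
a=cv2.resize(im[170:270,280:390],None,fx=5.5,fy=5.5,interpolation=cv2.INTER_CUBIC) 
b=cv2.resize(im[210:285,180:215],None,fx=5.5,fy=5.5,interpolation=cv2.INTER_CUBIC)
o=np.zeros((550,800,3),np.uint8); o[:550,:605]=a; o[:b.shape[0],607:607+b.shape[1]]=b[:, :193]
cv2.imwrite('pics/crop1.png',o)
E
```

```text
(no output)
```

View pics/crop1.png

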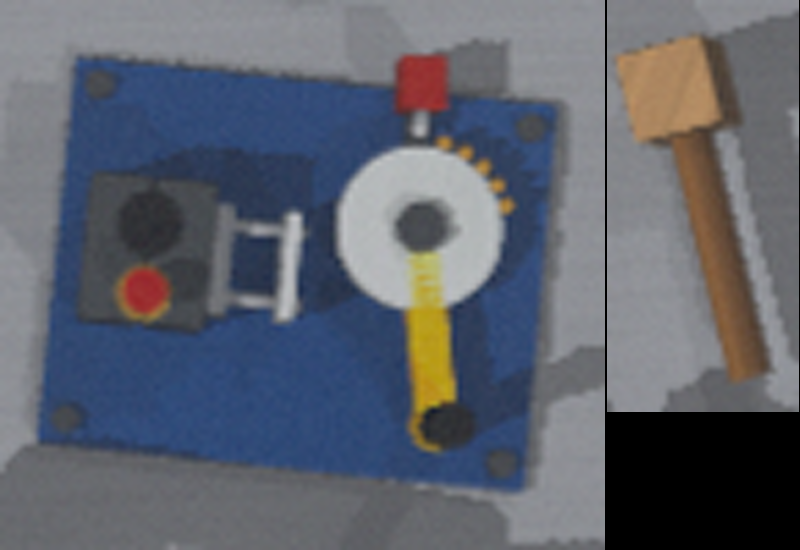

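```bash
python3 - <<'E'
from h import *
c=load('top0')
def A(x,y,z,o=(280,170),x0=0): return pt(c,o[0]+(x-x0+.5)/5.5-.5,o[1]+(y+.5)/5.5-.5,z)
np.set_printoptions(precision=1,suppress=True)
C=[A(75,55,12),A(563,100,12),A(522,490,12),A(38,443,12)]
print('corners',np.array(C))
print('sides',[np.linalg.norm(C[i]-C[i-1]) for i in range(4)])
# fit: local corners TL=(110,150) TR=(110,-125) BR=(-110,-125) BL=(-110,150)
L=np.array([[110,150],[110,-125],[-110,-125],[-110,150]],float);W=np.array(C)[:,:2]
lc=L-L.mean(0);wc=W-W.mean(0)
yaw=np.arctan2((lc[:,0]*wc[:,1]-lc[:,1]*wc[:,0]).sum(),(lc*wc).sum())
R=np.array([[np.cos(yaw),-np.sin(yaw)],[np.sin(yaw),np.cos(yaw)]]);o=W.mean(0)-R@L.mean(0)
print('yaw',yaw,'origin',o,'pivot',o+R@[30,-50])
print('hub cap',A(423,226,40)); p=A(145,291,100);print('pin',p,'local',R.T@(p[:2]-o))
g=A(447,424,97);v=R.T@(g[:2]-o-R@[30,-50]);print('grip',g,'r',np.linalg.norm(v),'lever ang',np.arctan2(v[1],v[0])%6.283-3.23)
b=A(419,130,30);v=R.T@(b[:2]-o-R@[30,-50]);print('pawl',b,np.linalg.norm(v),np.arctan2(v[1],v[0]))
b=A(423,85,40);v=R.T@(b[:2]-o-R@[30,-50]);print('pawlblk',b,np.linalg.norm(v),np.arctan2(v[1],v[0]))
for t in [(446,142),(466,153),(484,167),(498,186),(508,207)]:
    b=A(*t,32);v=R.T@(b[:2]-o-R@[30,-50]);print('tooth',np.linalg.norm(v),np.arctan2(v[1],v[0]))
M=[A(x,y,66,(180,210),607) for x,y in [(617,57),(703,36),(724,128),(640,145)]];M=np.array(M)
print(M,[np.linalg.norm(M[i]-M[i-1]) for i in range(4)]);print('mallet c',M.mean(0))
e=A(748,378,33,(180,210),607);print('end',e,e-M.mean(0),np.linalg.norm((e-M.mean(0))[:2]))
# depth-based checks
for n,(x,y) in dict(pin=(145,291),grip=(447,424),plate=(300,400),mould=(100,260)).items(): print(n,pt(c,280+x/5.5,170+y/5.5))
s=load('side0')
for n,(u,v) in dict(pin=(263,228),grip=(258,291),mal=(220,158)).items(): print('side',n,pt(s,u,v))
E
```

```text
corners [[ 670.5  -16.6   12. ]
 [ 636.8 -292.5   12. ]
 [ 417.7 -259.6   12. ]
 [ 451.4   10.5   12. ]]
sides [np.float64(220.78319002166876), np.float64(277.91598804293625), np.float64(221.58623043634586), np.float64(272.2771604198726)]
yaw -0.12786124705381544 origin [ 542.5 -151.9] pivot [ 565.9 -205.4]
hub cap [ 565.3 -206.2   40. ]
pin [530.3 -48.9 100. ] local [-25.2 100.6]
grip [ 455.6 -206.4   97. ] r 110.23531508251273 lever ang 0.0486061174241641
pawl [ 620.  -207.6   30. ] 54.15278563770827 0.08717930160477926
pawlblk [ 644.  -209.4   40. ] 78.20679871786697 0.07655850078894459
tooth 49.61032667437469 -0.2156569313241502
tooth 48.78609809456841 -0.47373140485857973
tooth 49.2143494672907 -0.7327913663297163
tooth 49.4499296686023 -0.9994111707235553
tooth 50.592966323859436 -1.2577748342456492
[[550.1 323.2  66. ]
 [560.3 275.9  66. ]
 [509.8 265.   66. ]
 [501.8 311.   66. ]] [np.float64(49.8321946523296), np.float64(48.35855998479413), np.float64(51.66077168212174), np.float64(46.699855911741594)]
mallet c [530.5 293.8  66. ]
end [372.7 259.6  33. ] [-157.8  -34.2  -33. ] 161.47430850360482
pin [529.1 -50.1  99.3]
grip [ 454.4 -207.9   94.8]
plate [ 470.1 -138.5   11.9]
mould [547.7 -27.2  76.7]
side pin [530.  -57.3  98.2]
side grip [ 453.4 -217.6   96. ]
side mal [531.2 286.5  65.5]
```

```bash
python3 -m crank '[{"delta_pos":[4.06,-3.04,-0.7],"dr":[0,0,0.0724]},{"delta_pos":[4.06,-3.04,-0.7],"dr":[0,0,0.0724]},{"delta_pos":[4.06,-3.04,-0.7],"dr":[0,0,0.0724]},{"delta_pos":[4.06,-3.04,-0.7],"dr":[0,0,0.0724]},{"delta_pos":[4.06,-3.04,-0.7],"dr":[0,0,0.0724]},{"delta_pos":[4.06,-3.04,-0.7],"dr":[0,0,0.0724]},{"delta_pos":[4.06,-3.04,-0.7],"dr":[0,0,0.0724]},{"delta_pos":[4.06,-3.04,-0.7],"dr":[0,0,0.0724]}]' 0 10
python3 - <<'E'
from h import *
c=snap('wrist','w1'); o=arm.get_obs(); q=o['orientation']; print(o['tool_pos'],2*np.arctan2(q[1],q[0]),q)
# predicted head corners at z=66 in the wrist view
for dx,dy in [(25,25),(25,-25),(-25,-25),(-25,25)]:
    a=.213; print(proj(c,np.array([530.5+dx*np.cos(a)-dy*np.sin(a),293.8+dx*np.sin(a)+dy*np.cos(a),66])))
E
```

```text
t: 1.1
tool_pos: [531.5, 292.5, 179.3]
orientation: [0.627, 0.779, -0.0, -0.0]
force: [0.4, -0.4, -0.5]
width: 90.9
[536.17593625 288.53272453 178.17205212] 1.7854003066922504 [ 6.27309670e-01  7.78766123e-01 -5.76978224e-04  2.36014890e-03]
(np.float64(312.0419067001522), np.float64(248.8701189207208))
(np.float64(252.31314680287915), np.float64(248.7016112412455))
(np.float64(251.13579622549628), np.float64(190.02032323117012))
(np.float64(313.983527823058), np.float64(190.21956050781563))
```

View pics/w1.png

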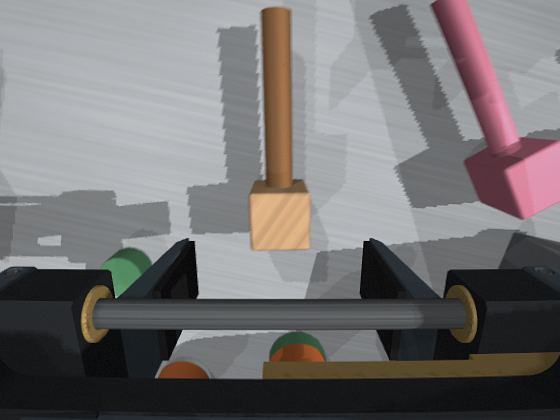

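The wrist view shows the wooden head's top face at u 249–309, v 191–249. That is within 3 px (about 2 mm) of the prediction, so the choice is confirmed. I'll descend onto the head's two flat sides.

```bash
python3 -m crank '[{"delta_pos":[0,-0.15,-2.2],"dr":[0,0,0]},{"delta_pos":[0,0,-2.2],"dr":[0,0,0]},{"delta_pos":[0,0,-2.2],"dr":[0,0,0]},{"delta_pos":[0,0,-2.2],"dr":[0,0,0]},{"delta_pos":[0,0,-2.2],"dr":[0,0,0]},{"delta_pos":[0,0,-2.2],"dr":[0,0,0]},{"delta_pos":[0,0,0],"dr":[0,0,0]},{"delta_pos":[0,0,0],"dr":[0,0,0]}]' 0 10
python3 -m crank '[{"delta_pos":[0,0,0],"dr":[0,0,0]},{"delta_pos":[0,0,0],"dr":[0,0,0]},{"delta_pos":[0,0,0],"dr":[0,0,0]},{"delta_pos":[0,0,0],"dr":[0,0,0]},{"delta_pos":[0,0,0],"dr":[0,0,0]},{"delta_pos":[0,0,0],"dr":[0,0,0]},{"delta_pos":[0,0,0],"dr":[0,0,0]},{"delta_pos":[0,0,0],"dr":[0,0,0]}]' 1 50
```

```text
t: 2.15
tool_pos: [530.8, 292.6, 48.5]
orientation: [0.628, 0.778, 0.0, 0.0]
force: [-0.4, -0.1, 0.0]
width: 90.8
t: 3.15
tool_pos: [530.7, 292.6, 48.2]
orientation: [0.628, 0.778, 0.0, 0.0]
force: [0.0, 1.9, 0.7]
width: 50.0
```

```bash
python3 -m crank '[{"delta_pos":[0,0,3],"dr":[0,0,0]},{"delta_pos":[0,0,4],"dr":[0,0,0]},{"delta_pos":[0,-3,4],"dr":[0,0,0]},{"delta_pos":[0,-5,0],"dr":[0,0,0]},{"delta_pos":[0,-5,0],"dr":[0,0,0]},{"delta_pos":[0,-5,0],"dr":[0,0,0]},{"delta_pos":[0,-5,0],"dr":[0,0,0]},{"delta_pos":[0,-5,0],"dr":[0,0,0]}]' 1 50
python3 -m crank '[{"delta_pos":[0,-4,0],"dr":[0,0,0]},{"delta_pos":[0,-2.2,0],"dr":[0,0,0]},{"delta_pos":[0,0,0],"dr":[0,0,0]},{"delta_pos":[0,0,0],"dr":[0,0,0]},{"delta_pos":[0,0,0],"dr":[0,0,0]},{"delta_pos":[0,0,0],"dr":[0,0,0]},{"delta_pos":[0,0,0],"dr":[0,0,0]},{"delta_pos":[0,0,0],"dr":[0,0,0]}]'
python3 - <<'E'
from h import *
a=snap('side','s2')
cv2.imwrite('pics/s2c.png',cv2.resize(a['img'][130:330,180:380],None,fx=3,fy=3,interpolation=cv2.INTER_CUBIC))
E
```

```text
t: 4.15
tool_pos: [529.3, 10.4, 157.1]
orientation: [0.628, 0.778, -0.001, -0.001]
force: [0.1, -0.3, -2.3]
width: 49.7
t: 5.15
tool_pos: [530.5, -49.5, 158.0]
orientation: [0.628, 0.779, 0.0, 0.0]
force: [0.1, 0.1, -3.5]
width: 49.8
```

View pics/s2c.png

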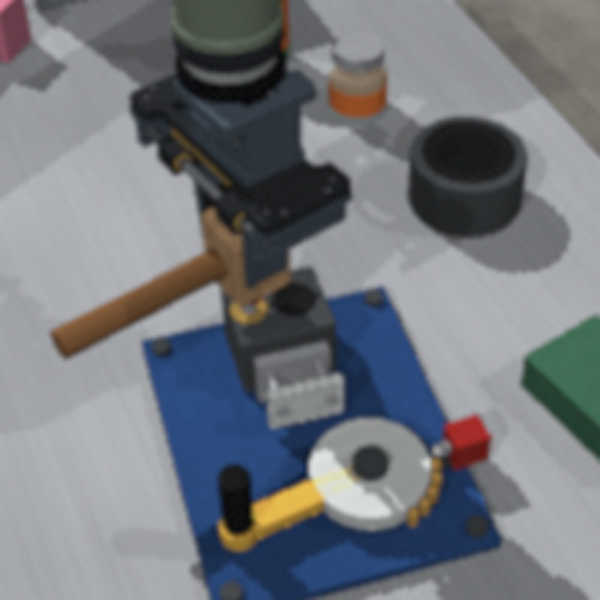

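The mallet is level and held by the head, with its face directly over the pin: the gold collar shows at crop (248,310) just under it. The bottom face is about 110 mm up. I'll press down slowly.

```bash
python3 -m crank '[{"delta_pos":[0,0,-0.5],"dr":[0,0,0]},{"delta_pos":[0,0,-0.5],"dr":[0,0,0]},{"delta_pos":[0,0,-0.3],"dr":[0,0,0]},{"delta_pos":[0,0,-0.3],"dr":[0,0,0]},{"delta_pos":[0,0,-0.3],"dr":[0,0,0]},{"delta_pos":[0,0,-0.3],"dr":[0,0,0]},{"delta_pos":[0,0,0],"dr":[0,0,0]},{"delta_pos":[0,0,0],"dr":[0,0,0]}]' 1 60
```

```text
t: 6.2
tool_pos: [530.4, -49.8, 136.4]
orientation: [0.628, 0.778, 0.0, -0.0]
force: [-2.3, -0.2, 6.1]
width: 49.7
```

```bash
python3 -m crank '[{"delta_pos":[0,0,-0.2],"dr":[0,0,0]},{"delta_pos":[0,0,-0.2],"dr":[0,0,0]},{"delta_pos":[0,0,-0.05],"dr":[0,0,0]},{"delta_pos":[0,0,0],"dr":[0,0,0]},{"delta_pos":[0,0,0],"dr":[0,0,0]},{"delta_pos":[0,0,0],"dr":[0,0,0]},{"delta_pos":[0,0,0],"dr":[0,0,0]},{"delta_pos":[0,0,0],"dr":[0,0,0]}]'
```

```text
t: 7.2
tool_pos: [530.4, -49.8, 132.0]
orientation: [0.628, 0.778, 0.0, 0.0]
force: [-3.0, 0.5, 6.2]
width: 49.8
```

```bash
python3 -m crank '[{"delta_pos":[0,0,-0.05],"dr":[0,0,0]},{"delta_pos":[0,0,0],"dr":[0,0,0]},{"delta_pos":[0,0,-0.05],"dr":[0,0,0]},{"delta_pos":[0,0,0],"dr":[0,0,0]},{"delta_pos":[0,0,0],"dr":[0,0,0]},{"delta_pos":[0,0,0],"dr":[0,0,0]},{"delta_pos":[0,0,0],"dr":[0,0,0]},{"delta_pos":[0,0,0],"dr":[0,0,0]}]'
```

```text
t: 8.2
tool_pos: [530.4, -49.7, 132.0]
orientation: [0.628, 0.778, 0.0, 0.0]
force: [-4.0, 0.7, 12.1]
width: 49.9
```

```bash
python3 -m crank '[{"delta_pos":[0,0,-0.1],"dr":[0,0,0]},{"delta_pos":[0,0,-0.1],"dr":[0,0,0]},{"delta_pos":[0,0,-0.1],"dr":[0,0,0]},{"delta_pos":[0,0,0],"dr":[0,0,0]},{"delta_pos":[0,0,0],"dr":[0,0,0]},{"delta_pos":[0,0,0],"dr":[0,0,0]},{"delta_pos":[0,0,0],"dr":[0,0,0]},{"delta_pos":[0,0,0],"dr":[0,0,0]}]'
```

```text
t: 9.2
tool_pos: [530.4, -49.7, 131.9]
orientation: [0.628, 0.778, 0.001, 0.001]
force: [-9.0, 1.1, 29.1]
width: 49.8
```

The pin stopped hard at TCP 132 mm (132.2 predicted), with 32 N and no further motion, so it's home. I'll lift and take the mallet back to where it stood.

```bash
python3 -m crank '[{"delta_pos":[0,0,1],"dr":[0,0,0]},{"delta_pos":[0,0,3],"dr":[0,0,0]},{"delta_pos":[0,2,2],"dr":[0,0,0]},{"delta_pos":[0,5,0],"dr":[0,0,0]},{"delta_pos":[0,5.5,0],"dr":[0,0,0]},{"delta_pos":[0,5.5,0],"dr":[0,0,0]},{"delta_pos":[0,5.5,0],"dr":[0,0,0]},{"delta_pos":[0,5.5,0],"dr":[0,0,0]}]'
python3 - <<'E'
from h import *
a=snap('side','s3')
cv2.imwrite('pics/s3c.png',cv2.resize(a['img'][200:350,210:360],None,fx=4,fy=4,interpolation=cv2.INTER_CUBIC))
E
python3 -m crank '[{"delta_pos":[0,4,-2],"dr":[0,0,0]},{"delta_pos":[0,1.2,-3],"dr":[0,0,0]},{"delta_pos":[0,0,-3],"dr":[0,0,0]},{"delta_pos":[0,0,-2],"dr":[0,0,0]},{"delta_pos":[0,0,-2],"dr":[0,0,0]},{"delta_pos":[0,0,-1],"dr":[0,0,0]},{"delta_pos":[0,0,0],"dr":[0,0,0]},{"delta_pos":[0,0,0],"dr":[0,0,0]}]'
```

```text
t: 10.2
tool_pos: [530.4, 242.0, 186.4]
orientation: [0.628, 0.778, -0.0, -0.0]
force: [1.2, -0.9, -2.5]
width: 49.8
t: 11.25
tool_pos: [531.1, 292.5, 58.1]
orientation: [0.628, 0.778, 0.001, 0.0]
force: [0.6, 0.1, -1.9]
width: 49.9
```

View pics/s3c.png

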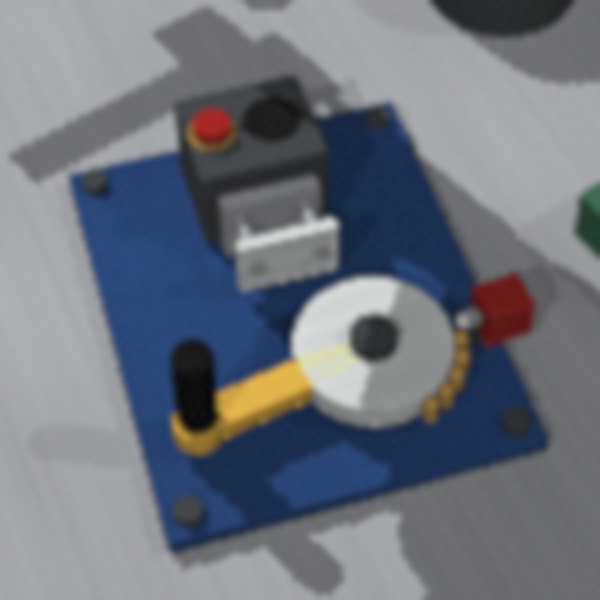

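The red head at crop (210,127) now sits right on its gold collar. I'll set the mallet down for the last 10 mm and release it.

```bash
python3 -m crank '[{"delta_pos":[0,0,-0.4],"dr":[0,0,0]},{"delta_pos":[0,0,-0.4],"dr":[0,0,0]},{"delta_pos":[0,0,-0.2],"dr":[0,0,0]},{"delta_pos":[0,0,-0.1],"dr":[0,0,0]},{"delta_pos":[0,0,0],"dr":[0,0,0]},{"delta_pos":[0,0,0],"dr":[0,0,0]},{"delta_pos":[0,0,0],"dr":[0,0,0]},{"delta_pos":[0,0,0],"dr":[0,0,0]}]'
```

```text
t: 12.25
tool_pos: [530.4, 292.2, 48.1]
orientation: [0.628, 0.778, 0.0, 0.0]
force: [-2.0, -1.6, 7.6]
width: 50.0
```

```bash
python3 -m crank '[{"delta_pos":[0,0,0.1],"dr":[0,0,0]},{"delta_pos":[0,0,0],"dr":[0,0,0]},{"delta_pos":[0,0,0],"dr":[0,0,0]},{"delta_pos":[0,0,0],"dr":[0,0,0]},{"delta_pos":[0,0,0],"dr":[0,0,0]},{"delta_pos":[0,0,2],"dr":[0,0,0]},{"delta_pos":[0,0,4],"dr":[0,0,0]},{"delta_pos":[0,0,4],"dr":[0,0,0]}]' 0 20
python3 -m crank '[{"delta_pos":[0,0,3],"dr":[0,0,0]},{"delta_pos":[-0.8,-5.5,0],"dr":[0,0,0]},{"delta_pos":[-0.8,-5.5,0],"dr":[0,0,0]},{"delta_pos":[-0.8,-5.5,0],"dr":[0,0,0]},{"delta_pos":[-0.8,-5.5,0],"dr":[0,0,0]},{"delta_pos":[-0.8,-5.5,0],"dr":[0,0,0]},{"delta_pos":[-0.8,-5.5,0],"dr":[0,0,0]},{"delta_pos":[-0.8,-5.5,0],"dr":[0,0,0]}]'
python3 -m crank '[{"delta_pos":[-0.9,-5.5,0],"dr":[0,0,0]},{"delta_pos":[-0.9,-5.5,0],"dr":[0,0,0]},{"delta_pos":[0,-0.3,0],"dr":[0,0,0]},{"delta_pos":[0,0,0],"dr":[0,0,0]},{"delta_pos":[0,0,0],"dr":[0,0,0]},{"delta_pos":[0,0,0],"dr":[0,0,0]},{"delta_pos":[0,0,0],"dr":[0,0,0]},{"delta_pos":[0,0,0],"dr":[0,0,0]}]'
python3 - <<'E'
from h import *
c=snap('wrist','w4'); t=snap('top','t4'); o=arm.get_obs(); print(o['tool_pos'])
print('grip top pred',proj(c,np.array([455.6,-206.6,97])),'pivot',proj(c,np.array([565.7,-205.8,40])))
o2=np.zeros((600,800,3),np.uint8); o2[:420,:560]=c['img']; m=cv2.resize(t['img'][205:290,160:220],None,fx=3.5,fy=3.5,interpolation=cv2.INTER_CUBIC); o2[:m.shape[0],570:570+m.shape[1]]=m; cv2.imwrite('pics/w4c.png',o2)
E
```

```text
t: 13.25
tool_pos: [530.3, 292.2, 148.2]
orientation: [0.628, 0.778, -0.0, -0.0]
force: [0.8, 0.2, 0.3]
width: 91.1
t: 14.25
tool_pos: [474.1, -94.4, 177.7]
orientation: [0.628, 0.778, 0.0, 0.0]
force: [0.4, -0.3, -0.3]
width: 90.9
t: 15.25
tool_pos: [456.6, -205.3, 177.5]
orientation: [0.627, 0.779, 0.0, 0.0]
force: [0.1, 0.4, -0.5]
width: 91.3
[ 456.54049372 -205.53032533  177.4964101 ]
grip top pred (np.float64(279.4357726943367), np.float64(232.5615265799946)) pivot (np.float64(256.0308556528768), np.float64(317.87363577993705))
```

View pics/w4c.png

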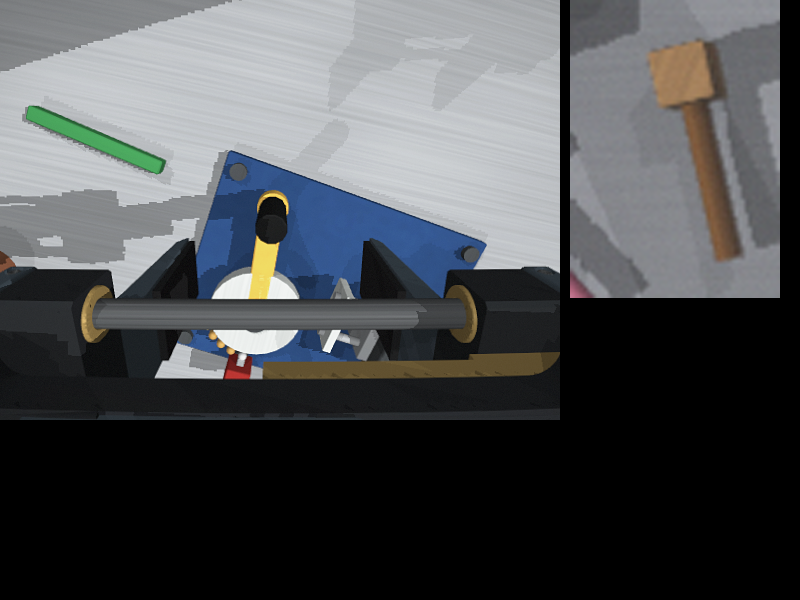

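The wrist view shows the grip's top at (271,228), between the fingers and about 4 mm off the prediction. The inset shows the mallet standing on the bench at its old place. I'll correct and descend.

```bash
python3 -m crank '[{"delta_pos":[-0.2,-0.3,-1],"dr":[0,0,0]},{"delta_pos":[0,0,-2],"dr":[0,0,0]},{"delta_pos":[0,0,-2],"dr":[0,0,0]},{"delta_pos":[0,0,-2],"dr":[0,0,0]},{"delta_pos":[0,0,-2],"dr":[0,0,0]},{"delta_pos":[0,0,-1.35],"dr":[0,0,0]},{"delta_pos":[0,0,0],"dr":[0,0,0]},{"delta_pos":[0,0,0],"dr":[0,0,0]}]' 0 20
python3 -m crank '[{"delta_pos":[0,0,0],"dr":[0,0,0]},{"delta_pos":[0,0,0],"dr":[0,0,0]},{"delta_pos":[0,0,0],"dr":[0,0,0]},{"delta_pos":[0,0,0],"dr":[0,0,0]},{"delta_pos":[0,0,0],"dr":[0,0,0]},{"delta_pos":[0,0,0],"dr":[0,0,0]},{"delta_pos":[0,0,0],"dr":[0,0,0]},{"delta_pos":[0,0,0],"dr":[0,0,0]}]' 1 45
```

```text
t: 16.35
tool_pos: [454.9, -209.0, 74.4]
orientation: [0.628, 0.778, 0.0, 0.0]
force: [-0.0, -0.9, 0.1]
width: 90.9
t: 17.35
tool_pos: [454.5, -208.8, 74.0]
orientation: [0.628, 0.778, 0.0, 0.0]
force: [-0.0, -1.0, -0.8]
width: 23.4
```

```bash
python3 - <<'E'
import numpy as np
P=lambda t:np.array([565.8,-205.6])+111*np.array([np.cos(3.102+t),np.sin(3.102+t)])
th=np.r_[0.068,np.arange(.1,1.061,.04)]
for a,b in zip(th,th[1:]): print(f'{a:.2f}->{b:.2f}',np.round((P(b)-P(a))/10,2),np.round(P(b),1))
E
```

```text
0.07->0.10 [ 0.02 -0.35] [ 455.  -212.3]
0.10->0.14 [ 0.04 -0.44] [ 455.4 -216.7]
0.14->0.18 [ 0.05 -0.44] [ 455.9 -221.1]
0.18->0.22 [ 0.07 -0.44] [ 456.6 -225.5]
0.22->0.26 [ 0.09 -0.44] [ 457.5 -229.9]
0.26->0.30 [ 0.11 -0.43] [ 458.5 -234.2]
0.30->0.34 [ 0.12 -0.43] [ 459.8 -238.4]
0.34->0.38 [ 0.14 -0.42] [ 461.2 -242.7]
0.38->0.42 [ 0.16 -0.42] [ 462.7 -246.8]
0.42->0.46 [ 0.17 -0.41] [ 464.5 -250.9]
0.46->0.50 [ 0.19 -0.4 ] [ 466.4 -254.9]
0.50->0.54 [ 0.21 -0.39] [ 468.4 -258.9]
0.54->0.58 [ 0.22 -0.39] [ 470.6 -262.7]
0.58->0.62 [ 0.24 -0.38] [ 473.  -266.5]
0.62->0.66 [ 0.25 -0.37] [ 475.5 -270.1]
0.66->0.70 [ 0.27 -0.36] [ 478.1 -273.7]
0.70->0.74 [ 0.28 -0.35] [ 480.9 -277.1]
0.74->0.78 [ 0.29 -0.33] [ 483.9 -280.5]
0.78->0.82 [ 0.31 -0.32] [ 486.9 -283.7]
0.82->0.86 [ 0.32 -0.31] [ 490.1 -286.8]
0.86->0.90 [ 0.33 -0.3 ] [ 493.4 -289.8]
0.90->0.94 [ 0.34 -0.28] [ 496.8 -292.6]
0.94->0.98 [ 0.35 -0.27] [ 500.4 -295.3]
0.98->1.02 [ 0.36 -0.25] [ 504.  -297.8]
1.02->1.06 [ 0.37 -0.24] [ 507.7 -300.2]
```

First to θ≈0.30, expected just short of click 1.

```bash
python3 -m crank '[{"delta_pos":[0.02,-0.35,0],"dr":[0,0,0]},{"delta_pos":[0.04,-0.44,0],"dr":[0,0,0]},{"delta_pos":[0.05,-0.44,0],"dr":[0,0,0]},{"delta_pos":[0.07,-0.44,0],"dr":[0,0,0]},{"delta_pos":[0.09,-0.44,0],"dr":[0,0,0]},{"delta_pos":[0.11,-0.43,0],"dr":[0,0,0]},{"delta_pos":[0,0,0],"dr":[0,0,0]},{"delta_pos":[0,0,0],"dr":[0,0,0]}]'
python3 -m crank '[{"delta_pos":[0.12,-0.43,0],"dr":[0,0,0]},{"delta_pos":[0,0,0],"dr":[0,0,0]},{"delta_pos":[0,0,0],"dr":[0,0,0]},{"delta_pos":[0,0,0],"dr":[0,0,0]},{"delta_pos":[0,0,0],"dr":[0,0,0]},{"delta_pos":[0,0,0],"dr":[0,0,0]},{"delta_pos":[0,0,0],"dr":[0,0,0]},{"delta_pos":[0,0,0],"dr":[0,0,0]}]'
```

```text
t: 18.35
tool_pos: [458.0, -233.8, 73.9]
orientation: [0.628, 0.778, 0.0, -0.001]
force: [0.4, 5.1, 1.8]
width: 23.1
t: 19.35
tool_pos: [459.4, -238.4, 73.9]
orientation: [0.628, 0.778, -0.0, -0.0]
force: [-0.5, 4.4, 1.1]
width: 22.9
```

```bash
python3 -m crank '[{"delta_pos":[0.14,-0.42,0],"dr":[0,0,0]},{"delta_pos":[0,0,0],"dr":[0,0,0]},{"delta_pos":[0,0,0],"dr":[0,0,0]},{"delta_pos":[0,0,0],"dr":[0,0,0]},{"delta_pos":[0,0,0],"dr":[0,0,0]},{"delta_pos":[0,0,0],"dr":[0,0,0]},{"delta_pos":[0,0,0],"dr":[0,0,0]},{"delta_pos":[0,0,0],"dr":[0,0,0]}]'
python3 -m crank '[{"delta_pos":[0.16,-0.42,0],"dr":[0,0,0]},{"delta_pos":[0,0,0],"dr":[0,0,0]},{"delta_pos":[0,0,0],"dr":[0,0,0]},{"delta_pos":[0,0,0],"dr":[0,0,0]},{"delta_pos":[0,0,0],"dr":[0,0,0]},{"delta_pos":[0,0,0],"dr":[0,0,0]},{"delta_pos":[0,0,0],"dr":[0,0,0]},{"delta_pos":[0,0,0],"dr":[0,0,0]}]'
python3 -m crank '[{"delta_pos":[0.17,-0.41,0],"dr":[0,0,0]},{"delta_pos":[0,0,0],"dr":[0,0,0]},{"delta_pos":[0,0,0],"dr":[0,0,0]},{"delta_pos":[0,0,0],"dr":[0,0,0]},{"delta_pos":[0,0,0],"dr":[0,0,0]},{"delta_pos":[0,0,0],"dr":[0,0,0]},{"delta_pos":[0,0,0],"dr":[0,0,0]},{"delta_pos":[0,0,0],"dr":[0,0,0]}]'
python3 -m crank '[{"delta_pos":[0.19,-0.40,0],"dr":[0,0,0]},{"delta_pos":[0,0,0],"dr":[0,0,0]},{"delta_pos":[0,0,0],"dr":[0,0,0]},{"delta_pos":[0,0,0],"dr":[0,0,0]},{"delta_pos":[0,0,0],"dr":[0,0,0]},{"delta_pos":[0,0,0],"dr":[0,0,0]},{"delta_pos":[0,0,0],"dr":[0,0,0]},{"delta_pos":[0,0,0],"dr":[0,0,0]}]'
```

```text
t: 20.35
tool_pos: [460.8, -242.6, 74.0]
orientation: [0.628, 0.778, -0.0, -0.0]
force: [-0.9, 2.1, -0.4]
width: 23.2
t: 21.35
tool_pos: [462.5, -246.9, 74.0]
orientation: [0.628, 0.778, -0.0, 0.0]
force: [-2.0, 1.1, 0.0]
width: 23.3
t: 22.35
tool_pos: [464.1, -250.9, 74.0]
orientation: [0.628, 0.778, 0.0, -0.0]
force: [-2.1, 0.8, -0.7]
width: 23.0
t: 23.35
tool_pos: [465.8, -254.4, 73.9]
orientation: [0.628, 0.778, 0.0, -0.001]
force: [-1.5, 5.2, 1.5]
width: 23.6
```

```bash
Z='{"delta_pos":[0,0,0],"dr":[0,0,0]}'; python3 -m crank '[{"delta_pos":[0.21,-0.39,0],"dr":[0,0,0]},{"delta_pos":[0,0,0],"dr":[0,0,0]},{"delta_pos":[0,0,0],"dr":[0,0,0]},{"delta_pos":[0,0,0],"dr":[0,0,0]},{"delta_pos":[0,0,0],"dr":[0,0,0]},{"delta_pos":[0,0,0],"dr":[0,0,0]},{"delta_pos":[0,0,0],"dr":[0,0,0]},{"delta_pos":[0,0,0],"dr":[0,0,0]}]'
python3 -m crank '[{"delta_pos":[0.22,-0.39,0],"dr":[0,0,0]},{"delta_pos":[0,0,0],"dr":[0,0,0]},{"delta_pos":[0,0,0],"dr":[0,0,0]},{"delta_pos":[0,0,0],"dr":[0,0,0]},{"delta_pos":[0,0,0],"dr":[0,0,0]},{"delta_pos":[0,0,0],"dr":[0,0,0]},{"delta_pos":[0,0,0],"dr":[0,0,0]},{"delta_pos":[0,0,0],"dr":[0,0,0]}]'
python3 -m crank '[{"delta_pos":[0.24,-0.38,0],"dr":[0,0,0]},{"delta_pos":[0,0,0],"dr":[0,0,0]},{"delta_pos":[0,0,0],"dr":[0,0,0]},{"delta_pos":[0,0,0],"dr":[0,0,0]},{"delta_pos":[0,0,0],"dr":[0,0,0]},{"delta_pos":[0,0,0],"dr":[0,0,0]},{"delta_pos":[0,0,0],"dr":[0,0,0]},{"delta_pos":[0,0,0],"dr":[0,0,0]}]'
python3 -m crank '[{"delta_pos":[0.25,-0.37,0],"dr":[0,0,0]},{"delta_pos":[0,0,0],"dr":[0,0,0]},{"delta_pos":[0,0,0],"dr":[0,0,0]},{"delta_pos":[0,0,0],"dr":[0,0,0]},{"delta_pos":[0,0,0],"dr":[0,0,0]},{"delta_pos":[0,0,0],"dr":[0,0,0]},{"delta_pos":[0,0,0],"dr":[0,0,0]},{"delta_pos":[0,0,0],"dr":[0,0,0]}]'
python3 -m crank '[{"delta_pos":[0.27,-0.36,0],"dr":[0,0,0]},{"delta_pos":[0,0,0],"dr":[0,0,0]},{"delta_pos":[0,0,0],"dr":[0,0,0]},{"delta_pos":[0,0,0],"dr":[0,0,0]},{"delta_pos":[0,0,0],"dr":[0,0,0]},{"delta_pos":[0,0,0],"dr":[0,0,0]},{"delta_pos":[0,0,0],"dr":[0,0,0]},{"delta_pos":[0,0,0],"dr":[0,0,0]}]'
python3 -m crank '[{"delta_pos":[0.28,-0.35,0],"dr":[0,0,0]},{"delta_pos":[0,0,0],"dr":[0,0,0]},{"delta_pos":[0,0,0],"dr":[0,0,0]},{"delta_pos":[0,0,0],"dr":[0,0,0]},{"delta_pos":[0,0,0],"dr":[0,0,0]},{"delta_pos":[0,0,0],"dr":[0,0,0]},{"delta_pos":[0,0,0],"dr":[0,0,0]},{"delta_pos":[0,0,0],"dr":[0,0,0]}]'
```

```text
t: 24.35
tool_pos: [467.4, -257.7, 73.9]
orientation: [0.628, 0.778, 0.0, -0.001]
force: [-2.5, 5.9, 2.7]
width: 23.5
t: 25.35
tool_pos: [469.8, -261.9, 73.9]
orientation: [0.628, 0.778, 0.0, -0.001]
force: [-2.9, 6.1, 2.1]
width: 23.4
t: 26.35
tool_pos: [472.2, -265.7, 73.9]
orientation: [0.628, 0.778, 0.0, -0.001]
force: [-2.0, 5.6, 2.4]
width: 23.5
t: 27.35
tool_pos: [474.9, -269.7, 73.9]
orientation: [0.628, 0.778, 0.0, -0.001]
force: [-3.2, 4.5, 2.1]
width: 23.1
t: 28.35
tool_pos: [477.9, -273.8, 73.9]
orientation: [0.628, 0.778, 0.0, -0.0]
force: [-2.0, 3.5, 1.7]
width: 23.3
t: 29.35
tool_pos: [480.3, -276.8, 73.9]
orientation: [0.628, 0.778, 0.0, -0.001]
force: [-2.4, 4.9, 1.9]
width: 23.4
```

```bash
python3 -m crank '[{"delta_pos":[0.29,-0.33,0],"dr":[0,0,0]},{"delta_pos":[0,0,0],"dr":[0,0,0]},{"delta_pos":[0,0,0],"dr":[0,0,0]},{"delta_pos":[0,0,0],"dr":[0,0,0]},{"delta_pos":[0,0,0],"dr":[0,0,0]},{"delta_pos":[0,0,0],"dr":[0,0,0]},{"delta_pos":[0,0,0],"dr":[0,0,0]},{"delta_pos":[0,0,0],"dr":[0,0,0]}]'
python3 -m crank '[{"delta_pos":[0.31,-0.32,0],"dr":[0,0,0]},{"delta_pos":[0,0,0],"dr":[0,0,0]},{"delta_pos":[0,0,0],"dr":[0,0,0]},{"delta_pos":[0,0,0],"dr":[0,0,0]},{"delta_pos":[0,0,0],"dr":[0,0,0]},{"delta_pos":[0,0,0],"dr":[0,0,0]},{"delta_pos":[0,0,0],"dr":[0,0,0]},{"delta_pos":[0,0,0],"dr":[0,0,0]}]'
python3 -m crank '[{"delta_pos":[0.32,-0.31,0],"dr":[0,0,0]},{"delta_pos":[0,0,0],"dr":[0,0,0]},{"delta_pos":[0,0,0],"dr":[0,0,0]},{"delta_pos":[0,0,0],"dr":[0,0,0]},{"delta_pos":[0,0,0],"dr":[0,0,0]},{"delta_pos":[0,0,0],"dr":[0,0,0]},{"delta_pos":[0,0,0],"dr":[0,0,0]},{"delta_pos":[0,0,0],"dr":[0,0,0]}]'
python3 -m crank '[{"delta_pos":[0.33,-0.30,0],"dr":[0,0,0]},{"delta_pos":[0,0,0],"dr":[0,0,0]},{"delta_pos":[0,0,0],"dr":[0,0,0]},{"delta_pos":[0,0,0],"dr":[0,0,0]},{"delta_pos":[0,0,0],"dr":[0,0,0]},{"delta_pos":[0,0,0],"dr":[0,0,0]},{"delta_pos":[0,0,0],"dr":[0,0,0]},{"delta_pos":[0,0,0],"dr":[0,0,0]}]'
python3 -m crank '[{"delta_pos":[0.34,-0.28,0],"dr":[0,0,0]},{"delta_pos":[0,0,0],"dr":[0,0,0]},{"delta_pos":[0,0,0],"dr":[0,0,0]},{"delta_pos":[0,0,0],"dr":[0,0,0]},{"delta_pos":[0,0,0],"dr":[0,0,0]},{"delta_pos":[0,0,0],"dr":[0,0,0]},{"delta_pos":[0,0,0],"dr":[0,0,0]},{"delta_pos":[0,0,0],"dr":[0,0,0]}]'
python3 - <<'E'
from h import *
o=arm.get_obs()['tool_pos']; v=o[:2]-[565.8,-205.6]; print(np.linalg.norm(v),np.arctan2(v[1],v[0])+2*np.pi-3.102)
c=snap('side','s5'); t=snap('top','t5')
A=cv2.resize(c['img'][260:340,250:350],None,fx=6,fy=6,interpolation=cv2.INTER_CUBIC)
cv2.imwrite('pics/s5c.png',A)
E
```

```text
t: 30.35
tool_pos: [482.4, -279.2, 73.9]
orientation: [0.628, 0.778, 0.0, -0.002]
force: [-3.7, 8.8, 3.6]
width: 23.5
t: 31.35
tool_pos: [485.3, -282.3, 73.9]
orientation: [0.628, 0.778, 0.0, -0.002]
force: [-4.1, 8.4, 5.2]
width: 23.3
t: 32.35
tool_pos: [488.6, -285.6, 73.9]
orientation: [0.628, 0.778, 0.0, -0.002]
force: [-4.1, 7.9, 3.9]
width: 23.3
t: 33.35
tool_pos: [492.2, -288.9, 73.9]
orientation: [0.628, 0.778, 0.0, -0.002]
force: [-4.4, 6.8, 3.6]
width: 23.4
t: 34.35
tool_pos: [495.8, -291.8, 73.9]
orientation: [0.628, 0.778, 0.0, -0.001]
force: [-4.0, 5.1, 3.0]
width: 23.2
111.09994587934533 0.9283976142276642
```

View pics/s5c.png

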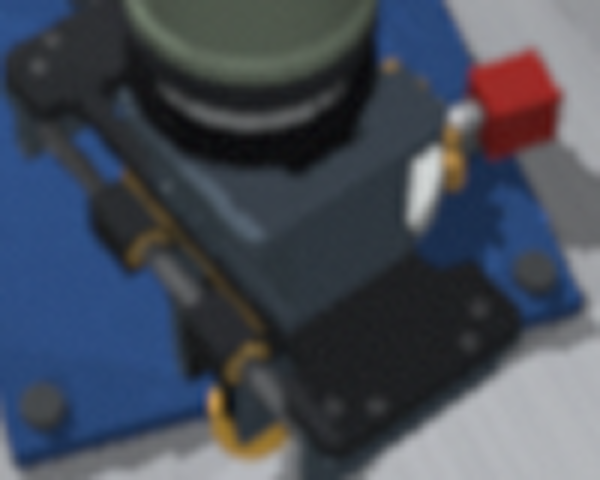

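Teeth 4 and 5 are still on the near side of the pawl ball, at crop (455,140) and (455,175). The teeth at (392,65) and (420,75) have passed, which agrees with three effort drops. I'll move on to the notch centre (θ≈1.0) in two small steps.

```bash
python3 -m crank '[{"delta_pos":[0.35,-0.27,0],"dr":[0,0,0]},{"delta_pos":[0,0,0],"dr":[0,0,0]},{"delta_pos":[0,0,0],"dr":[0,0,0]},{"delta_pos":[0,0,0],"dr":[0,0,0]},{"delta_pos":[0,0,0],"dr":[0,0,0]},{"delta_pos":[0,0,0],"dr":[0,0,0]},{"delta_pos":[0,0,0],"dr":[0,0,0]},{"delta_pos":[0,0,0],"dr":[0,0,0]}]'
python3 -m crank '[{"delta_pos":[0.18,-0.13,0],"dr":[0,0,0]},{"delta_pos":[0,0,0],"dr":[0,0,0]},{"delta_pos":[0,0,0],"dr":[0,0,0]},{"delta_pos":[0,0,0],"dr":[0,0,0]},{"delta_pos":[0,0,0],"dr":[0,0,0]},{"delta_pos":[0,0,0],"dr":[0,0,0]},{"delta_pos":[0,0,0],"dr":[0,0,0]},{"delta_pos":[0,0,0],"dr":[0,0,0]}]'
python3 - <<'E'
from h import *
o=arm.get_obs()['tool_pos']; v=o[:2]-[565.8,-205.6]; print(np.linalg.norm(v),np.arctan2(v[1],v[0])+2*np.pi-3.102)
c=snap('side','s6'); t=snap('top','t6')
A=cv2.resize(c['img'][265:310,300:350],None,fx=8,fy=8,interpolation=cv2.INTER_CUBIC)
B=cv2.resize(t['img'][170:220,335:385],None,fx=8,fy=8,interpolation=cv2.INTER_CUBIC)[:360]
D=cv2.resize(t['img'][110:290,120:420],None,fx=.8*8/3.2,fy=2)[:240]
o=np.zeros((600,800,3),np.uint8);o[:360,:400]=A;o[:360,400:]=B;o[360:,:600]=D[:240,:600];cv2.imwrite('pics/s6c.png',o)
E
```

```text
t: 35.45
tool_pos: [499.1, -294.4, 73.9]
orientation: [0.628, 0.778, 0.0, -0.002]
force: [-3.7, 6.6, 3.6]
width: 23.8
t: 36.45
tool_pos: [500.2, -295.3, 73.8]
orientation: [0.628, 0.778, -0.0, -0.003]
force: [-6.0, 7.3, 5.6]
width: 23.2
111.09923365276741 0.9788595043814019
```

View pics/s6c.png

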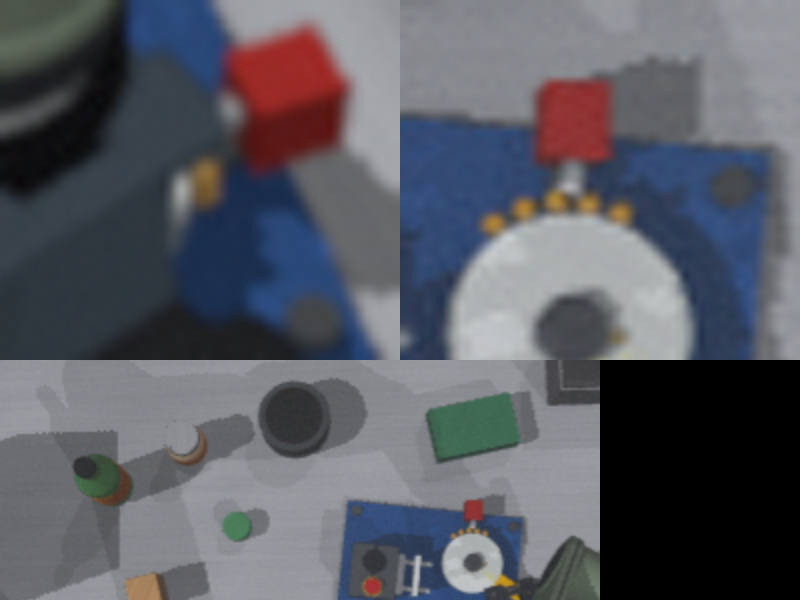

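The top crop (upper right) shows the pawl ball at x≈570. Tooth 3 is at x≈555 and tooth 4 at x≈590, so the ball is in the middle of notch 3. Handing in while still holding.

```bash
python3 - <<'E'
from workcell import arm
print(arm.hand_in()); o=arm.get_obs(); print(o['t'],o['tool_pos'],o['width'])
E
```

```text
the job is handed in; nothing more can be done
None
the job is handed in; nothing more can be done
```

The red pin is fully home, the mallet is back on the bench where it started, and I handed in at about 36.5 s with the lever held in its third notch.

- **Pin:** I gripped the mallet by the flat sides of its head, not the handle, so it would stay level while pressing. The pin stopped at the expected height (TCP 132.0 mm, 132.2 predicted) and did not move further at about 32 N. The picture afterwards shows the red head sitting on its collar, and the hand stayed clear of the mould and the pin.
- **Mallet:** it is standing on the bench at its original spot, well clear of the clamp, and its place was confirmed in a top view after release.
- **Lever:** I pulled the black grip in small steps, and the effort dropped three times, at about 0.36, 0.65 and 0.9 rad. The lever angle works out at about 0.98 rad. The last top picture shows the pawl ball midway between teeth 3 and 4, with the hand still closed on the grip (23 mm).

**Disagreements:**
- The wrist camera put the lever grip about 4 mm from the top camera's estimate. I split the difference and the grasp was good.
- The lever stands about 0.03 rad short of my first estimate of the notch centre (1.005 rad). I went by the picture, so I did not correct it.

I read the first two clicks from the effort and did not photograph them separately. The state after hand-in could not be read back.

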